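# Load the chocolate grater and hold it slanted over the biscuits

## Task

Slide the dark chocolate bar all the way down into the tube grater while the grater stands in its wooden stand, leaving the white bar and the other things on the bench where they are. Then draw the loaded grater out of its stand, tip it to a slant of about 45 degrees with its mouth upward, and finish while still holding it still in the gripper like that, its foot over the middle of the biscuit tray and some 15 cm above it.

Things in the scene. Friction and masses are not known exactly. Their poses are not given: they have to be found in the camera images.
- dark_bar_center (a point): centre of the dark brown chocolate bar, loose, a block 34 (x) by 24 (y) by 125 mm (z) with shallow grooves, about 130 g. It stands upright in one of the two wells of the rack, sunk 30 mm, its top 131 mm above the bench; the point is 62.5 mm above its lower end; z points up along its length
- white_bar_center (a point): centre of the cream-white chocolate bar of the same shape and size, standing in the other well of the rack; it stays there
- rack_top (a point): middle of the upper face of the fixed pale wooden rack, 170 (x) by 70 (y) by 36 mm high; its two wells lie 50 mm either side of this point along its x axis, which of the bars is in which varies; the bars' sides are parallel to the rack's
- grater: the tube grater, loose, about 220 g: a steel tube of rectangular section, open at the top, with a 3 mm floor; outside 43 (x) by 33 (y) by 120 mm (z), walls 3 mm, so inside 37 by 27 mm, 117 mm deep; upper 45 mm orange, grating holes below. Origin at the centre of its underside (foot), z along the tube to the mouth. At first its mouth is 130 mm above the bench
- grater_center (a point): centre of the grater tube, half-way up, 60 mm from the foot; same axes as the grater. A bar that is fully home stands 8 mm out of the mouth, its centre 65.5 mm from the foot
- grater_foot (a point): centre of the underside of the grater, 10 mm above the bench while it stands in the stand
- stand_top (a point): middle of the upper face of the fixed brown wooden stand, 90 (x) by 80 (y) by 50 mm high, at the mouth of its well, in which the grater stands 40 mm deep with 1.5 mm play on each side; the grater's sides are parallel to the stand's
- tray_mid (a point): middle of the fixed black baking tray, 220 (x) by 180 (y) by 18 mm high, at the height of the biscuits' upper faces (12 mm above the bench)
- jar: closed glass jar with a red cap, 56 mm across and 85 mm high, loose, origin at the centre of its underside; bystander
- spatula: spatula, 200 mm long, lying flat beside the tray, loose; bystander
- cutter: copper ring biscuit cutter, 64 mm across and 30 mm high, loose; bystander
Things that resemble listed ones, but are neither listed nor needed, are in the scene too. Leave any blue or yellow look-alike of the part that bears dark_bar_center alone.

How it is judged (in metres and radians):
On the way, in this order (a step that is already met when the one before it is completed fails the run):
1. the dark bar is fully home in the grater, which still stands in its stand, and the bar is let go (z of dark_bar_center in the frame of grater between 0.055 and 0.0715 m and x of dark_bar_center in the frame of grater between -0.008 and 0.008 m and y of dark_bar_center in the frame of grater between -0.008 and 0.008 m and angle between grater's own z axis and vertical below 0.15 rad and distance between grater_foot and stand_top below 0.048 m and contact force between dark_bar and the fingers below 0.2 N), for 0.2 s.
2. the loaded grater is drawn up out of the well (z of dark_bar_center in the frame of grater between 0.055 and 0.0715 m and x of dark_bar_center in the frame of grater between -0.008 and 0.008 m and y of dark_bar_center in the frame of grater between -0.008 and 0.008 m and z of grater_foot in the frame of stand_top above 0.005 m and contact force between grater and stand below 0.1 N), for 0.1 s.
At the end, for the whole second after the job is handed in: the fingers hold the grater still, touching no furniture, slanted 32 to 58 degrees from upright with the mouth upward, its foot within 50 mm of the tray's middle as seen from above and 100 to 200 mm above the biscuits, the dark bar inside to within 6 mm of fully home (z of dark_bar_center in the frame of grater between 0.055 and 0.0715 m and x of dark_bar_center in the frame of grater between -0.008 and 0.008 m and y of dark_bar_center in the frame of grater between -0.008 and 0.008 m and angle between grater's own z axis and vertical between 0.56 and 1.01 rad and horizontal distance between grater_foot and tray_mid below 0.05 m and z of grater_foot in the frame of tray_mid between 0.1 and 0.2 m and contact force between grater and the fingers above 2 N and contact force between grater and stand below 0.1 N and contact force between grater and tray below 0.1 N and contact force between grater and rack below 0.1 N and linear speed of grater below 0.03 m/s and angular speed of grater below 0.2 rad/s); the arm keeps its last pose, push and grip.
It fails at once if the white bar is disturbed (moved more than 20 mm) (distance of white_bar_center from where it was at the start of the episode above 0.02 m).
It fails at once if the jar is disturbed (moved more than 30 mm) (distance of jar from where it was at the start of the episode above 0.03 m).
It fails at once if the spatula is disturbed (moved more than 30 mm) (distance of spatula from where it was at the start of the episode above 0.03 m).
It fails at once if the cutter is disturbed (moved more than 30 mm) (distance of cutter from where it was at the start of the episode above 0.03 m).
It also fails if it takes over 61 s, if anything falls off the work surface, if the arm or the gripper's body presses on something with over 40 N, if the wrist force passes 120 N, or if a joint passes its speed limit or range.

## Robot

A 6-joint arm with a two-finger parallel gripper is mounted at the origin on the work surface. World frame = base frame: x ahead of the robot, y to its left, z up, the work surface at z = 0. Lengths are in mm, angles in rad, forces in N, time in s.
With the tool pointing down it reaches from about 225 to 875 mm from the base axis. Payload 3.4 kg.
Tool frame: the origin (TCP) lies midway between the tips of the shut fingers; the grasp point (between the pads) lies robot.pinch_z behind it (robot.pinch_z is the distance from the TCP to the grasp point, in mm); z points along the fingers, y is the line along which they close (so a half turn about z gives the same grasp; the last joint's range is limited). The gripper opens to 85 mm and grips with 20 to 120 N. Pads are 22 mm wide; open, the fingers measure 114 mm over their backs; the gripper's body (76 mm by 85 mm) begins 54 mm behind the grasp point. The pads swing forward as they close: fully open they stand 13 mm farther back than shut.
Start: joints at [-1.425, 0.276, 1.505, -0, 1.361, -0.121], TCP at [151.594, -554.691, 231.328] pointing down, gripper open.
Joint ranges: [-2.89, 2.89], [-0.75, 2.08], [0.22, 2.7], [-1.18, 4.32], [0.11, 2.71], [-2.7, 2.7]. Speed limits (rad/s): [2.57, 2.57, 3.14, 3.14, 3.14, 3.14].

## Interface

Orientations are given as a unit quaternion [w, x, y, z].
In Python, from workcell import robot gives the robot as it stands. Calls block until the motion is done:
- robot.movep(position, orientation): joint-space move of the TCP to a pose.
- robot.move_straight(position, attitude=None, v=150, threshold=None): straight line of the TCP; attitude=None keeps the orientation; v is the mean speed in mm/s. With threshold (N) it stops when the force on the tool has changed by that much, and returns True; else False.
- robot.movej(angles): joint-space move.
- robot.command_gripper(opening, effort=None): finger opening in mm; effort is the grip in N (None keeps the last); returns when the fingers have stopped.
- robot.wait(seconds).
- robot.inverse_kinematics(position, orientation): joint angles nearest the present ones, or None.
- robot.observe(): the state.
- robot.read_camera(name): name is "scene" or "top"; returns a dict with "pixels" (480x640x3 uint8, red, green, blue), "depth" (480x640 float32, mm along the optical axis (not along the pixel's ray), 0 where there is no reading), "mtx" (3x3 intrinsics, pixels), "D" ([k1, k2, p1, p2, k3] as OpenCV has them; the pictures are not rectified), "pose" (4x4, takes a point from camera to world coordinates). Camera axes: x right, y up, looking along -z (the intrinsics and any distortion apply to the point x, -y, -z); pixel columns grow to the right and rows downward; lengths in mm; the calibration is good to about 2 mm. A picture is of the moment at which its call begins.
A pose or a line that the arm cannot do raises robot.PlanningError and nothing moves.
- robot.close_job(): hands the job in; it is judged then, once.
The state is a dict: "time": time; "joints": joint angles; "qvel": joint speeds; "effort": joint torques, N m; "ee_pos": TCP position; "tcp_rot": TCP orientation; "contact_force": force on the tool from outside, world axes, zero at the start; "wrist_torque": the same for the moment, N m; "width": finger opening in mm; "finger_force": force on a finger pad.
Only numpy, scipy, OpenCV 4.12 (cv2) and the standard library are available. Lean on these libraries where they do the work, as an engineer would, in place of code of your own. Each camera call takes 0.05 s, during which the arm holds its last target. There are 200 camera calls.

## Working session

There is one attempt and no reset: what is moved stays moved. The work goes in short steps, each a Python script; the robot and the scene stay as the last script left them, time stands still between calls to the robot, and variables do not carry over. Pictures are saved under pics/ and viewed, at most 10 in all, crops included, and the job is handed in when it is done.

```bash
ls; mkdir -p pics; python3 - <<'E'
from workcell import robot
import cv2,pickle
d={}
for n in("scene","top"):
    c=robot.read_camera(n);d[n]=c;cv2.imwrite(f"pics/{n}0.png",c["pixels"][:,:,::-1]);print(n,c["mtx"],c["D"],c["pose"])
pickle.dump(d,open("c0.pkl","wb"));o=robot.observe();print(o,robot.pinch_z)
E
```

```text
pics
scene [[443.68919637   0.         317.93144078]
 [  0.         443.68919637 235.79105083]
 [  0.           0.           1.        ]] [-0.05305433  0.          0.          0.          0.        ] [[-8.28673863e-01 -3.04342631e-01  4.69760780e-01  9.18125488e+02]
 [ 5.59223010e-01 -4.14390667e-01  7.18018106e-01  5.83681671e+02]
 [-2.38590367e-02  8.57703875e-01  5.13590117e-01  5.21753232e+02]
 [ 0.00000000e+00  0.00000000e+00  0.00000000e+00  1.00000000e+00]]
top [[533.80910093   0.         315.20408627]
 [  0.         533.80910093 245.7730312 ]
 [  0.           0.           1.        ]] [-0.03567972  0.          0.          0.          0.        ] [[ 2.06481243e-02  9.88658178e-01 -1.48757056e-01  3.85320267e+02]
 [-9.99779831e-01  1.98624319e-02 -6.76554458e-03  1.19402200e-01]
 [-3.73413409e-03  1.48864000e-01  9.88850629e-01  1.14384457e+03]
 [ 0.00000000e+00  0.00000000e+00  0.00000000e+00  1.00000000e+00]]
{'time': 0.1, 'joints': array([-1.42502703e+00,  2.76521153e-01,  1.50599165e+00, -4.82753125e-06,
        1.36067717e+00, -1.21030344e-01]), 'qvel': array([-0.00031599, -0.00173368, -0.00489145, -0.00023922,  0.0011667 ,
        0.00130804]), 'effort': array([ 1.39492571e-03, -4.17700946e+01, -2.46404332e+01, -1.53135747e-04,
        5.78556806e-03,  1.03680205e-05]), 'ee_pos': array([ 151.50588762, -554.20864741,  230.53817156]), 'tcp_rot': array([-7.98570441e-04,  9.91115048e-01,  1.33004977e-01, -1.22388567e-05]), 'contact_force': array([-0.12093293, -0.25821058, -0.1992676 ]), 'wrist_torque': array([ 0.01214393, -0.01265842,  0.01022183]), 'finger_force': 0.0, 'width': 85.45387013613853} 18.700000000000003
```

View pics/top0.png

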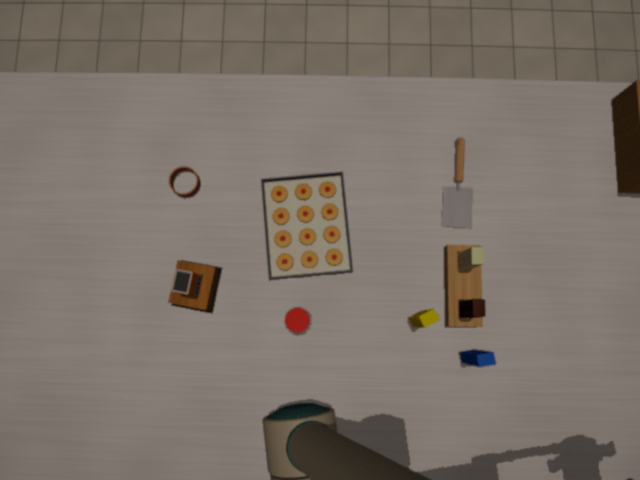

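View pics/scene0.png

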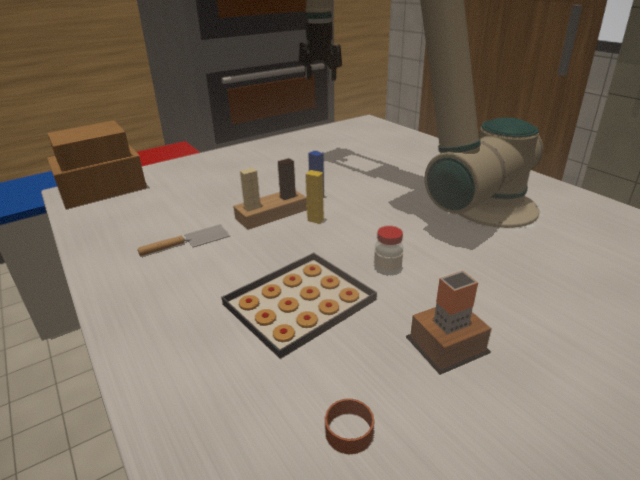

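The top view shows the dark bar at (472,308) and the white bar at (471,258) in the rack (465,287). The grater is at (183,281) in its stand (195,286), the tray at (307,226), the jar at (297,320) and the cutter at (184,182). The candidates for the dark bar are dark brown (472,308), white (471,258), yellow (425,318) and blue (478,358). Only the first is brown and standing in the rack.

```bash
cat >h.py <<'E'
import numpy as np,cv2
from scipy.spatial.transform import Rotation as R
def cloud(c):
    "world point of every pixel from depth"
    v,u=np.mgrid[0:480,0:640]
    n=cv2.undistortPoints(np.stack([u,v],-1).reshape(-1,1,2).astype(float),c["mtx"],c["D"]).reshape(480,640,2)
    d=c["depth"]; p=np.stack([n[...,0]*d,-n[...,1]*d,-d],-1)
    P=p@c["pose"][:3,:3].T+c["pose"][:3,3]; P[d==0]=np.nan
    return P
def plane(c,px,z):
    n=cv2.undistortPoints(np.asarray(px,float).reshape(-1,1,2),c["mtx"],c["D"]).reshape(-1,2)
    r=np.c_[n[:,0],-n[:,1],-np.ones(len(n))]@c["pose"][:3,:3].T; t=c["pose"][:3,3]
    return t+r*((z-t[2])/r[:,2])[:,None]
def rect(xy):
    (cx,cy),(w,h),a=cv2.minAreaRect(xy.astype(np.float32))
    if w<h: w,h,a=h,w,a+90
    return np.round([cx,cy,w,h,(a+90)%180-90],1)   # angle of the long side
def down(yaw):
    "tool down, tool y along yaw (deg) "
    y=np.array([np.cos(np.radians(yaw)),np.sin(np.radians(yaw)),0]); z=np.array([0,0,-1.])
    return R.from_matrix(np.c_[np.cross(y,z),y,z])
def q(r): x=r.as_quat(); return x[[3,0,1,2]]
E
python3 - <<'E'
import pickle;from h import *
d=pickle.load(open("c0.pkl","rb"))
boxes={"dark":((455,290,492,325),122,140),"white":((455,243,490,272),122,140),"rack":((435,235,495,340),30,42),"grater":((160,255,225,320),122,138),"stand":((160,250,230,320),44,56),"tray":((250,165,360,285),-2,24),"rim":((250,165,360,285),14.5,24),"yellow":((405,300,445,335),30,300),"blue":((455,340,500,375),30,300),"jar":((280,300,315,340),60,100)}
P=cloud(d["top"])
for k,((a,b,c,e),z0,z1) in boxes.items():
    s=P[b:e,a:c].reshape(-1,3);m=(s[:,2]>z0)&(s[:,2]<z1);s=s[m]
    if len(s): print(k,len(s),rect(s[:,:2]),"z",np.round(np.median(s[:,2]),1))
t=d["top"]["pixels"]
for nm,(a,b,c,e) in {"g":(150,245,240,330),"r":(430,235,505,375)}.items():
    cv2.imwrite(f"pics/c_{nm}.png",cv2.resize(t[b:e,a:c,::-1],None,fx=5 if nm=="g" else 4,fy=5 if nm=="g" else 4,interpolation=cv2.INTER_CUBIC))
# tray corners from mask of dark rim: convex hull
hsv=cv2.cvtColor(t,cv2.COLOR_RGB2HSV);m=(hsv[...,2]<75).astype(np.uint8);m[:,:250]=0;m[:,360:]=0;m[:165]=0;m[285:]=0
ys,xs=np.nonzero(m);print("trayrim",rect(plane(d["top"],np.c_[xs,ys],18)[:,:2]))
E
```

```text
dark 246 [ 426.1 -303.5   32.6   24.6    1.5] z 130.9
white 252 [ 5.265e+02 -3.032e+02  3.450e+01  2.540e+01 -4.000e-01] z 131.0
rack 1933 [ 4.766e+02 -3.042e+02  1.708e+02  7.290e+01  2.000e-01] z 36.0
grater 178 [464.8 260.5  44.1  35.3  -8.8] z 129.3
stand 1120 [465.1 260.8  90.8  81.8  -9.7] z 49.4
tray 12216 [606.2  32.8 265.2 242.    1.1] z 4.1
rim 920 [602.4  28.3 221.1 180.3   6.4] z 16.6
yellow 359 [ 405.8 -210.6   35.6   24.6  -62.3] z 123.9
blue 474 [ 329.2 -318.1   35.9   25.2  -79.5] z 121.2
jar 501 [397.7  39.4  48.9  48.3  58.8] z 84.7
trayrim [600.1  28.7 219.4 176.2   6.4]
```

```bash
python3 - <<'E'
import cv2,numpy as np
a=cv2.imread("pics/c_g.png");b=cv2.imread("pics/c_r.png");h=560
a=cv2.copyMakeBorder(a,0,h-a.shape[0],0,0,0);b=cv2.copyMakeBorder(b,0,max(0,h-b.shape[0]),0,0,0)
cv2.imwrite("pics/crop1.png",np.hstack([a,b])[:600,:800]);print(a.shape,b.shape)
E
```

```text
(560, 450, 3) (560, 300, 3)
```

View pics/crop1.png

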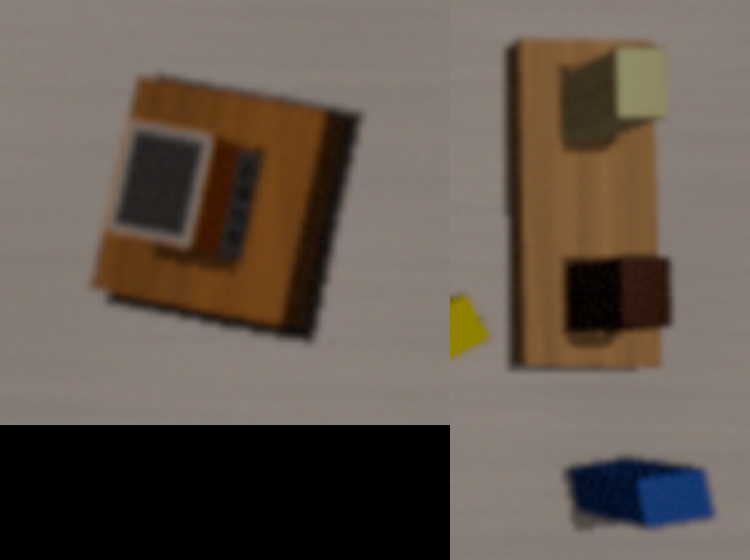

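The crop confirms the dark bar in the rack's low-x well, 50 mm from the rack centre. Every size and height agrees with the description. Now picking it.

```bash
python3 - <<'E'
from workcell import robot;from h import *
D=q(down(90.2)); x,y=426.3,-303.8
# feasibility of later poses
for yaw in(80.6,-99.4): print(yaw,robot.inverse_kinematics([465,260.6,300],q(down(yaw))))
print(robot.inverse_kinematics([x,y,250],D),robot.inverse_kinematics([x,y,250],q(down(-89.8))))
robot.command_gripper(60,40)
robot.movep([x,y,200],D)
print(robot.move_straight([x,y,101],v=100,threshold=8),robot.observe()["ee_pos"])
robot.command_gripper(15,60)
o=robot.observe();print(o["width"],o["finger_force"],o["ee_pos"],o["contact_force"],o["time"])
robot.move_straight([x,y,265],v=120)
o=robot.observe();print(o["width"],o["finger_force"],o["ee_pos"],o["contact_force"],o["time"])
E
```

```text
80.6 [ 3.80249737e-01  1.80608991e-01  1.46512595e+00 -4.44089210e-16
  1.49585772e+00 -1.02648564e+00]
-99.4 [ 3.80249737e-01  1.80608991e-01  1.46512595e+00 -4.44089210e-16
  1.49585772e+00  2.11510701e+00]
[-7.52128379e-01  1.87651768e-01  1.57838187e+00 -4.44089210e-16
  1.37555901e+00 -2.32641536e+00] [-7.52128379e-01  1.87651768e-01  1.57838187e+00 -4.44089210e-16
  1.37555901e+00  8.15177289e-01]
False [ 426.70789462 -304.22307476  101.57750917]
23.009129903269812 59.39125835895538 [ 426.71984917 -304.04362328  101.65002865] [0.35110454 0.73023661 3.85477511] 3.9417
23.53760513243799 58.82875621318817 [ 425.92367092 -303.48443595  264.14099842] [-0.1107168   0.21384071 -2.18009741] 5.4583
```

```bash
python3 - <<'E'
from workcell import robot;from h import *
D=q(down(80.6)); x,y=464.9,260.6
robot.movep([x,y,275],D); robot.move_straight([x,y,244],v=80); robot.wait(.3)
c=robot.read_camera("scene");o=robot.observe();print(o["ee_pos"],o["width"],o["time"])
import pickle;pickle.dump(c,open("c1.pkl","wb"))
P=cloud(c);near=(np.hypot(P[...,0]-x,P[...,1]-y)<60)
ys,xs=np.nonzero(near&(P[...,2]>20));a,b,e,f=xs.min()-10,ys.min()-10,xs.max()+10,ys.max()+10
print(a,b,e,f)
s=5;im=cv2.resize(c["pixels"][b:f,a:e,::-1],None,fx=s,fy=s,interpolation=cv2.INTER_CUBIC);cv2.imwrite("pics/ins.png",im[:600,:800])
ax=np.radians(-9.4);u=np.array([np.cos(ax),np.sin(ax)]);v=np.array([-u[1],u[0]])
Q=P[near];L=np.c_[(Q[:,:2]-[x,y])@u,(Q[:,:2]-[x,y])@v,Q[:,2]]
for z0,z1 in((60,80),(90,110),(110,124),(127,133),(150,165),(165,185),(185,205)):
    m=(L[:,2]>z0)&(L[:,2]<z1);l=L[m]
    if len(l): print(z0,len(l),np.round(np.percentile(l[:,:2],[1,50,99],axis=0),1).tolist(),rect(l[:,:2]))
E
```

```text
[465.08220288 260.71717943 244.40519355] 23.08428491635093 8.3833
401 -10 548 371Traceback (most recent call last):
  File "<stdin>", line 9, in <module>
cv2.error: OpenCV(4.12.0) /io/opencv/modules/imgproc/src/resize.cpp:4208: error: (-215:Assertion failed) !ssize.empty() in function 'resize'
```

```bash
python3 - <<'E'
from h import *
import pickle;c=pickle.load(open("c1.pkl","rb"));x,y=464.9,260.6
P=cloud(c);near=(np.hypot(P[...,0]-x,P[...,1]-y)<45)&(P[...,2]>53)&(P[...,2]<300)
im=cv2.resize(c["pixels"][180:330,400:540,::-1],None,fx=4,fy=4,interpolation=cv2.INTER_CUBIC);cv2.imwrite("pics/ins.png",im)
ax=np.radians(-9.4);u=np.array([np.cos(ax),np.sin(ax)]);v=np.array([-u[1],u[0]])
Q=P[near];L=np.c_[(Q[:,:2]-[x,y])@u,(Q[:,:2]-[x,y])@v,Q[:,2]]
for z0,z1 in((60,80),(80,100),(100,124),(127,133),(150,165),(165,185),(185,205),(205,220)):
    m=(L[:,2]>z0)&(L[:,2]<z1);l=L[m]
    if len(l): print(z0,len(l),np.round(np.percentile(l[:,:2],[2,50,75,90,98],axis=0),1).tolist(),rect(l[:,:2]))
E
```

```text
60 367 [[-20.5, -13.5], [15.1, 17.0], [20.2, 17.8], [20.7, 18.2], [21.3, 18.7]] [  7.3  11.9  53.6  26.8 -37.6]
80 383 [[-20.2, -13.7], [15.5, 17.4], [20.6, 18.2], [21.2, 18.7], [21.7, 19.2]] [  7.4  11.8  55.   29.  -37.5]
100 680 [[-20.7, -13.7], [3.6, 9.9], [20.4, 18.0], [21.1, 18.6], [21.8, 19.4]] [-0.3  2.2 46.1 35.6  0.2]
127 219 [[-21.7, -15.1], [6.1, 9.2], [19.0, 16.9], [20.7, 18.3], [21.7, 19.1]] [ 0.   1.5 44.5 35.4  1. ]
150 253 [[-15.1, -10.3], [11.0, 11.5], [15.9, 12.2], [16.4, 12.7], [17.1, 13.2]] [  5.1   7.9  39.7  21.2 -34.8]
165 344 [[-15.2, -10.6], [10.9, 11.3], [15.9, 12.0], [16.5, 12.5], [17.0, 13.2]] [  4.9   7.9  40.5  20.6 -33.9]
185 373 [[-15.4, -10.1], [11.8, 11.0], [15.8, 11.9], [16.4, 12.3], [17.0, 13.1]] [  4.8   8.   41.   20.7 -34.8]
205 285 [[-15.8, -10.2], [11.9, 11.0], [15.7, 11.8], [16.3, 12.3], [16.9, 12.8]] [  5.2   7.6  40.1  20.2 -36. ]
```

View pics/ins.png

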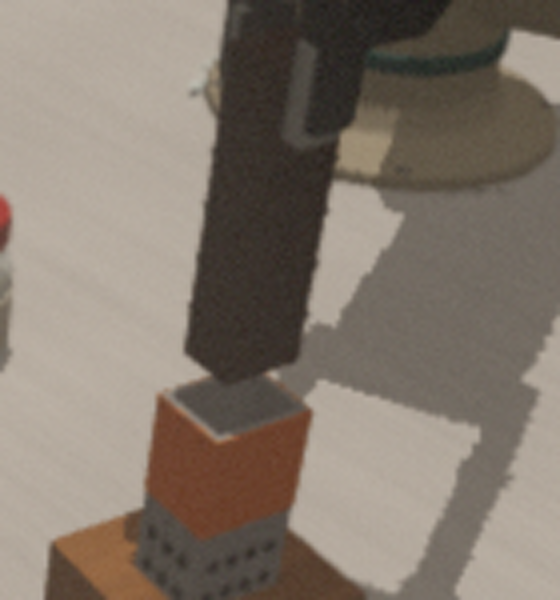

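The picture shows the bar's lower end (crop 235,380) just behind the mouth centre (235,405). Both are well aligned. I'll fit the visible faces to get the exact relative offset and yaw.

```bash
cat >>h.py <<'E'
def faces(P,zr,hx,hy,c0,yaw):
    "fit the +x and +y side faces of a block seen by the scene camera: centre offset (u,v), face angles (deg), lean (deg)"
    a=np.radians(yaw);u=np.array([np.cos(a),np.sin(a)]);v=np.array([-u[1],u[0]])
    Q=P[(np.hypot(P[...,0]-c0[0],P[...,1]-c0[1])<45)&(P[...,2]>zr[0])&(P[...,2]<zr[1])]
    L=np.c_[(Q[:,:2]-c0)@u,(Q[:,:2]-c0)@v,Q[:,2]-np.mean(zr)];out=[]
    for i,h,g in((0,hx,hy),(1,hy,hx)):
        m=(abs(L[:,i]-h)<5)&(abs(L[:,1-i])<g-4)
        for _ in range(4):
            A=np.c_[np.ones(m.sum()),L[m,1-i],L[m,2]];k=np.linalg.lstsq(A,L[m,i],rcond=None)[0]
            m=(abs(L[:,i]-np.c_[np.ones(len(L)),L[:,1-i],L[:,2]]@k)<1.5)&(abs(L[:,1-i])<g-3)
        out.append([k[0]-h,np.degrees(-k[1] if i==0 else k[1]),np.degrees(k[2]),m.sum()])
    return np.round(out,2)
E
python3 - <<'E'
from h import *
import pickle;c=pickle.load(open("c1.pkl","rb"));P=cloud(c)
print("grater",faces(P,(60,122),21.5,16.5,[464.9,260.6],-9.4));print("bar",faces(P,(152,205),17,12,[464.9,260.6],-9.4))
E
```

```text
grater [[-9.20e-01  4.90e-01  6.90e-01  4.10e+02]
 [ 1.43e+00  7.60e-01  6.10e-01  5.72e+02]]
bar [[-9.30e-01  1.27e+00 -3.00e-01  2.91e+02]
 [-1.30e-01  7.40e-01 -6.30e-01  4.61e+02]]
```

```bash
python3 - <<'E'
from workcell import robot;from h import *
a=np.radians(-9.4);u=np.array([np.cos(a),np.sin(a)]);v=np.array([-u[1],u[0]])
p=np.array([464.9,260.6])+.3*u+1.5*v
robot.move_straight([*p,244],v=20)
h=robot.move_straight([*p,212],v=30,threshold=6);o=robot.observe();print(h,o["ee_pos"],o["contact_force"],o["time"])
if not h:
    h=robot.move_straight([*p,142],v=40,threshold=10);o=robot.observe();print(h,o["ee_pos"],o["contact_force"],o["width"],o["time"])
E
```

```text
False [465.63096001 262.08243586 212.26579004] [-0.4289335  -0.30583959 -1.43583738] 9.85
False [465.59546527 262.07663606 142.24198706] [ 0.6460077  -0.01169968 -1.24925353] 23.00113112057341 11.75
```

It slid in without contact. Next I lower to just above the mouth, release, and press it home.

```bash
python3 - <<'E'
from workcell import robot;from h import *
p=np.array(robot.observe()["ee_pos"])[:2]
print(robot.move_straight([*p,134],v=30,threshold=10))
robot.command_gripper(45); robot.wait(.3)
robot.move_straight([*p,200],v=120)
robot.command_gripper(0,40)
h=robot.move_straight([*p,150],v=80,threshold=5)
h=h or robot.move_straight([*p,134],v=25,threshold=8)
o=robot.observe();print(h,o["ee_pos"],o["contact_force"],o["time"])
robot.move_straight([*p,230],v=150);robot.command_gripper(70)
robot.wait(.2)
c=robot.read_camera("scene");P=cloud(c);G=[464.9,260.6]
m=(np.hypot(P[...,0]-G[0],P[...,1]-G[1])<30)&(P[...,2]>100)&(P[...,2]<180)
print("max z",np.round(np.percentile(P[m][:,2],[50,95,99]),1));print(faces(P,(60,122),21.5,16.5,G,-9.4),robot.observe()["time"])
cv2.imwrite("pics/ins2.png",cv2.resize(c["pixels"][180:380,380:560,::-1],None,fx=3,fy=3))
E
```

```text
False
True [466.09339705 262.26653966 138.07435154] [ 0.44464485 -0.12114079  3.25073516] 15.3
max z [125.5 138.5 139.1]
[[-8.70e-01  2.60e-01  8.10e-01  4.02e+02]
 [ 1.46e+00  5.80e-01  4.60e-01  5.74e+02]] 16.9833
```

View pics/ins2.png

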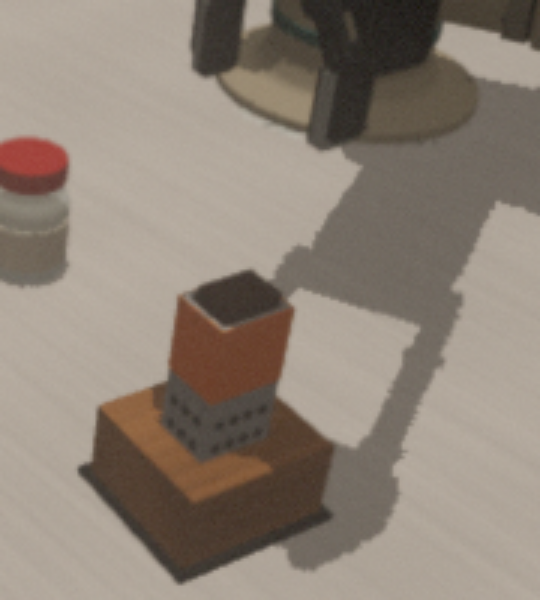

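The bar is home: its dark top stands just proud of the mouth at crop (237,298), z≈138, and the contact height was 138.1. Now planning the grater grasp and the slanted pose.

```bash
python3 - <<'E'
from workcell import robot;from h import *
q0=np.array(robot.observe()["joints"]);foot=np.array([602,28.5,162.])
lo=np.array([-2.89,-.75,.22,-1.18,.11,-2.7]);hi=np.array([2.89,2.08,2.7,4.32,2.71,2.7]);r=[]
for yaw in range(0,360,15):
  for s in(1,-1):                # tilt in the plane of the pads (about tool y): fingers' line stays level
    D=down(yaw);T=D*R.from_euler("y",45*s,degrees=True)
    ax=-T.as_matrix()[:,2];j=robot.inverse_kinematics(foot+72*ax,q(T))
    if j is not None:
        j=np.array(j);r.append((round(abs(j-q0).max(),2),yaw,s,np.round(ax,2).tolist(),np.round(j,2).tolist(),round(min((j-lo).min(),(hi-j).min()),2)))
for t in sorted(r,key=lambda t:t[0])[:8]:print(t)
print(np.round(q0,2))
E
```

```text
(np.float64(0.77), 45, 1, [0.5, -0.5, 0.71], [-0.31, 0.76, 0.97, 0.39, 2.11, -1.02], np.float64(0.6))
(np.float64(0.78), 30, 1, [0.35, -0.61, 0.71], [-0.39, 0.68, 1.13, 0.48, 1.96, -0.88], np.float64(0.75))
(np.float64(0.85), 15, 1, [0.18, -0.68, 0.71], [-0.47, 0.59, 1.3, 0.57, 1.8, -0.76], np.float64(0.91))
(np.float64(0.9), 60, 1, [0.61, -0.35, 0.71], [-0.22, 0.82, 0.83, 0.27, 2.23, -1.19], np.float64(0.48))
(np.float64(0.92), 0, 1, [-0.0, -0.71, 0.71], [-0.54, 0.49, 1.48, 0.65, 1.63, -0.66], np.float64(1.08))
(np.float64(0.98), 75, 1, [0.68, -0.18, 0.71], [-0.13, 0.87, 0.74, 0.12, 2.32, -1.4], np.float64(0.39))
(np.float64(0.98), 105, 1, [0.68, 0.18, 0.71], [0.04, 0.88, 0.71, -0.21, 2.31, -1.87], np.float64(0.4))
(np.float64(0.98), 345, 1, [-0.18, -0.68, 0.71], [-0.6, 0.39, 1.66, 0.74, 1.45, -0.57], np.float64(1.04))
[ 0.38  0.22  1.59 -0.    1.33 -1.02]
```

```bash
python3 - <<'E'
from workcell import robot;from h import *
def S(t):
    o=robot.observe();print(t,np.round(o["ee_pos"],1),np.round(o["contact_force"],1),round(o["width"],1),round(o["finger_force"],1),round(o["time"],1))
a=np.radians(-9.4);u=np.array([np.cos(a),np.sin(a)]);v=np.array([-u[1],u[0]])
p=np.array([464.9,260.6])-.3*u+1.2*v
robot.move_straight([*p,180],v=100)
print(robot.move_straight([*p,83],v=80,threshold=8));S("down")
robot.command_gripper(25,80);S("grip")
robot.move_straight([*p,150],v=60);S("up")
robot.move_straight([*p,215],v=80);S("up2");robot.wait(.2)
c=robot.read_camera("scene");P=cloud(c);print(faces(P,(150,190),21.5,16.5,[464.9,260.6],-9.4))
np.save("p.npy",p)
E
```

```text
False
down [465.2 262.   83.5] [-0.1  0.3 -0.4] 70.3 0.0 19.0
grip [465.2 262.1  83.5] [ 0.2 -0.2  2.8] 32.1 79.9 19.4
up [464.4 261.7 149.5] [-0.2  0.2 -3.9] 32.3 79.5 20.7
up2 [464.4 261.7 214.4] [-0.1  0.1 -3.1] 32.4 79.5 21.6
[[-1.59e+00  8.10e-01  4.50e-01  3.25e+02]
 [ 6.80e-01  9.40e-01 -3.60e-01  4.49e+02]]
```

The loaded grater is out of the well: the load is about 3.5 N and the width is steady. Next I carry it over the tray and tilt it.

```bash
python3 - <<'E'
from workcell import robot;from h import *
foot=np.array([602,28.5,162.]);T=down(15)*R.from_euler("y",45,degrees=True);ax=-T.as_matrix()[:,2];goal=foot+73.5*ax
try: robot.move_straight(goal,q(T),v=100)
except robot.PlanningError as e: print(e);robot.movep(goal,q(T))
robot.wait(.5);o=robot.observe();print(np.round(goal,1),np.round(o["ee_pos"],1),o["width"],o["finger_force"],o["contact_force"],o["time"])
cc=[robot.read_camera(n) for n in("scene","top")]
cv2.imwrite("pics/end.png",cv2.resize(cc[0]["pixels"][:,:,::-1],None,fx=1.2,fy=1.2))
P=np.concatenate([cloud(c).reshape(-1,3) for c in cc]);C=np.concatenate([c["pixels"].reshape(-1,3) for c in cc]).astype(int)
s=(P-foot)@ax;r=np.linalg.norm(P-foot-s[:,None]*ax,axis=1);m=(r<29)&(s>-40)&(s<72)
print("axial extent of grater below the fingers",np.round(np.nanpercentile(s[m],[0.5,2,50]),1))
E
```

```text
[615.5 -21.7 214. ] [615.5 -21.7 214. ] 31.71517466024954 79.38894510269165 [-0.29758333 -0.66872157 -2.93812983] 25.7583
axial extent of grater below the fingers [ 0.7  0.9 35.3]
```

View pics/end.png

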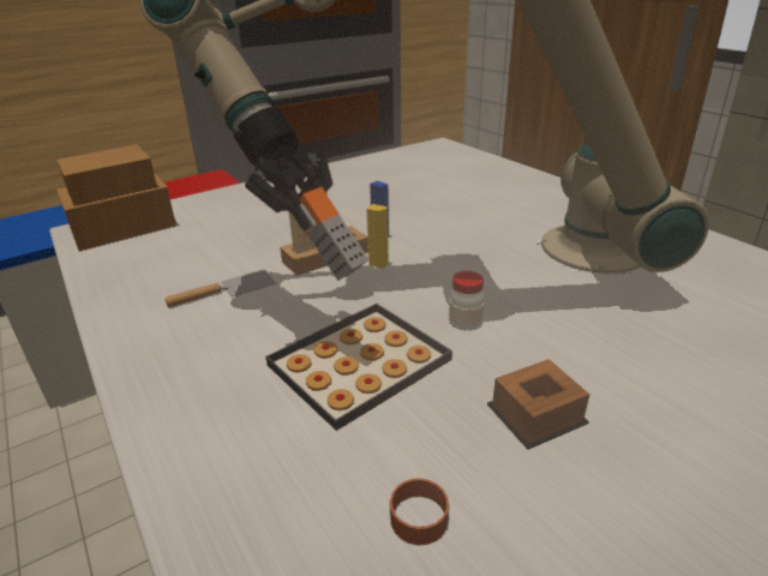

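The picture shows the grater slanted 45° in the fingers, its foot at (350,268), matching the planned foot position within about 1 mm. The stand is empty and the bystanders have not moved.

```bash
python3 -c "
from workcell import robot
print(robot.close_job())"
```

```text
the job is handed in; nothing more can be done
None
```

I handed the job in with the dark bar fully home in the grater, held still at 45° with its foot measured over the tray's middle, about 150 mm above the biscuits; no verdict came back.

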